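# Fit the timing gear to the injection pump's hub

### The arm

A 7-joint arm with a two-finger parallel gripper is mounted at the origin on the work surface. World frame = base frame: x ahead of the robot, y to its left, z up, the work surface at z = 0. Lengths are in m, angles in degrees, forces in N, time in s.
With the tool pointing down it reaches from about 0.35 to 0.9 m from the base axis. Payload 7.2 kg.
Tool frame: the origin (TCP) lies midway between the tips of the shut fingers; the grasp point (between the pads) lies 19 mm behind it (arm.tcp_to_grasp is the distance from the TCP to the grasp point, in m); z points along the fingers, y is the direction in which the jaws open and shut (so a half turn about z gives the same grasp; the last joint's range is limited). The gripper opens to 88 mm and grips with 3 to 60 N. Pads are 20 mm wide; open, the fingers measure 115 mm over their backs; the gripper's body (75 mm by 178 mm) begins 61 mm behind the grasp point.
Start: joints at [63.415, 23.554, -0.728, 91.456, 0.321, 64.991, -4.71], TCP at [0.241, -0.577, 0.223] pointing down, gripper open.
Joint ranges: [-169.25, 169.25], [-16.82, 113.86], [-84.01, 82.57], [7.8, 145.47], [-59.2, 239.2], [7.22, 106.19], [-163.78, 163.78]. Speed limits (degrees/s): [136.94, 136.94, 172.46, 172.46, 180, 180, 180].

### API

Orientations are given as a 3x3 rotation matrix whose columns are the frame's x, y, z axes.
In Python, from cell import arm gives the robot as it stands. The module is installed in compiled form; this text tells all that it offers.
- The arm moves only by the shell command python3 -m handwheel 'ROWS' [FORCE]. ROWS is JSON, a list of rows, each an object with "delta_pos": the shift along the world's x, y, z in cm, a list of three; "yaw": the turn about the world's z in rad; "fingers": the closure, from -1 (fully open) to 1 (shut), so that 0 is half open. A call has 1 to 10 rows; each row shifts and turns the pose as measured when the row begins; what a row does not reach is not made up. A row lasts 1/10 s, in which the tool goes at most 50 mm and 8.59 degrees, less where a joint would pass 70% of its speed; a pose out of reach is approached as far as the arm can. A call is refused whole if a number of a shift passes 5 or a number of a turn 0.15, either way. A call with a gripper value outside its range is refused whole. The fingers move at their own pace and stop on an object; FORCE is the grip in N (left out, the last holds). Time passes only in rows, so rows that do not move let the fingers close. It gives the time, the measured TCP pose, the force and the opening at its end, in the units of the state.
- arm.get_state(): the state, without advancing time (a new reading comes with each control period).
- arm.camera(name): name is "scene" or "top" or "wrist"; returns a dict with "img" (480x640x3 uint8, red, green, blue), "fx", "fy", "cx", "cy" (pixels), "k1" (the pictures are not rectified: a ray, as slopes to the right and down, at radius r is drawn at 1 + k1 r^2 times it, then the intrinsics apply), "world_from_camera" (4x4, takes a point from camera to world coordinates). Camera axes: x right, y down, z forward; pixel columns grow to the right and rows downward; lengths in m; the calibration is good to about 2 mm. A picture is of the moment at which its call begins. There is no depth.
- arm.job_done(): hands the job in, once; it reports no verdict.
The state is a dict: "t": time; "q": joint angles; "joint_vel": joint speeds; "effort": joint torques, N m; "position": TCP position; "ee_rot": TCP orientation; "ft_force": force on the tool from outside, world axes, zero at the start; "moment": the same for the moment, N m; "grip_width": finger opening in m.
Only numpy, scipy, OpenCV 4.12 (cv2) and the standard library are available. Lean on these libraries where they do the work, as an engineer would, in place of code of your own. Each camera call takes 0.05 s, during which the arm holds its last target. There are 200 camera calls.

### The job

Fit the timing gear to the injection pump that stands in the bench fixture: lower it, boss up, over the spigot of the pump's drive hub, turn it until the hub's two dowels find the gear's two dowel holes, and seat it fully home, flush on the hub face. Use hand pressure only, never force or drop it onto the hub, and let go of it. Leave the oil can, the spanner and the injector where they lie.

Things in the scene. Friction and masses are not known exactly. Their poses are not given: they have to be found in the camera images.
- gear: Loose dark steel spur gear lying boss up on the bench, about 0.75 kg: toothed disc 124 mm across, 9 mm thick. A 32.5 mm bore runs right through. Two dowel holes of 12 mm go through the disc 38 mm either side of the centre on the gear's own x axis (a half turn makes no difference); its four 7 mm bolt holes are too small for the dowels. Origin: centre of the disc's underside, z up the bore.
- boss_top (a point): Centre of the top of the gear's boss, 39 mm above the gear's underside, same axes as the gear. The boss is a plain round tube of 44 mm outside diameter standing 30 mm above the disc: the place to grip the gear.
- pump: Injection pump held upright in a teal cast bench stand, drive hub up; fixed. Origin: on the bench under the hub's axis. The stand's column (148 mm high, 116 mm wide at its foot) stands 125 mm from the hub's axis on the pump's +x side; foot plate 240 x 150 mm. Only the hub is higher than 182 mm.
- hub_seat (a point): Centre of the flat face of the pump's steel drive hub, a round flange of 96 mm diameter, face 196 mm above the bench. Fixed to the pump: axes as pump, it does not turn with the hub. Two round dowels of 10 mm diameter with bevelled tips rise 8 mm from the face, 38 mm either side of the axis. Gear not over the dowels: it rests 8 mm too high and slides round on their tips.
- spigot_top (a point): Top of the hub's central spigot, 18 mm above the hub's face: 31 mm diameter, its top 5 mm tapering to 24 mm. The hub can be turned on the vertical axis, stiffly (about 1 N m), and stays where left. Its angle is not reported: the line through the two dowels lies within 50 degrees either way of the pump's y axis. Once the dowels are in its holes, the gear turns only with the stiff hub.
- oil_can: Orange oil can, 84 mm diameter, 112 mm high with a thin spout up to 190 mm high; bystander. Origin: centre of its underside; spout towards its +x.
- spanner: Steel spanner 190 mm long lying flat on the bench; bystander. Origin: middle of its underside, long axis x.
- injector: Steel fuel injector 150 mm long, 24 mm thick, lying on the bench; bystander. Origin: middle of its underside, long axis x.

How it is judged (in metres and radians):
At the end, for the whole second after the job is handed in: The gear rests boss up on the pump's hub, its underside flush with the hub face (within 1.5 mm, level within 1.4 degrees) and centred on the hub (within 3 mm), at rest and released; the bystanders are where they were (z of gear in the frame of hub_seat between -0.002 and 0.0015 m and horizontal distance between gear and hub_seat below 0.003 m and angle between gear's own z axis and vertical below 0.025 rad and linear speed of gear below 0.02 m/s); the robot touches nothing.
It fails at once if the gear is forced (contact forces on the pump adding up to over 150 N) (contact force between gear and pump above 150 N).
It fails at once if the gear is dropped (out of the fingers and falling faster than 0.45 m/s) (contact force between the fingers and gear below 0.5 N and linear speed of gear above 0.45 m/s).
It fails at once if the oil can is shifted by more than 30 mm (distance of oil_can from where it was at the start of the episode above 0.03 m).
It fails at once if the spanner is shifted by more than 30 mm (distance of spanner from where it was at the start of the episode above 0.03 m).
It fails at once if the injector is shifted by more than 30 mm (distance of injector from where it was at the start of the episode above 0.03 m).
It also fails if it takes over 72 s, if anything falls off the work surface, if the arm or the gripper's body presses on something with over 40 N, if the wrist force passes 120 N, or if a joint passes its speed limit or range.

## Working session

There is one attempt and no reset: what is moved stays moved. The work goes in short steps, Python scripts to look and compute and a shell command to move; the robot and the scene stay as the last step left them, time stands still between calls to the robot, and variables do not carry over. Pictures are saved under pics/ and viewed, about 8 in all and at most 12, crops included, and the job is handed in when it is done.

```bash
mkdir -p pics; cat > h.py <<'E'
import numpy as np, cv2
from cell import arm
def snap(n,fn=None):
    c=arm.camera(n)
    if fn: cv2.imwrite('pics/'+fn,c['img'][:,:,::-1])
    return c
def ray(c,uv):
    d=(np.array(uv,float)-[c['cx'],c['cy']])/[c['fx'],c['fy']]
    u=d.copy()
    for _ in range(20): u=d/(1+c['k1']*(u@u))
    T=np.array(c['world_from_camera']); return T[:3,3],T[:3,:3]@np.array([u[0],u[1],1])
def onplane(c,uv,z):
    o,d=ray(c,uv); return o+d*(z-o[2])/d[2]
def proj(c,p):
    T=np.linalg.inv(np.array(c['world_from_camera'])); q=T[:3,:3]@np.array(p)+T[:3,3]
    u=q[:2]/q[2]; u=u*(1+c['k1']*(u@u)); return u*[c['fx'],c['fy']]+[c['cx'],c['cy']]
E
python3 - <<'E'
from h import *
a=snap('scene','scene.png');b=snap('top','top.png')
for c in(a,b): print(np.round(c['world_from_camera'],3).tolist(),c['fx'],c['k1'])
print(arm.get_state())
E
```

```text
[[0.51, 0.69, -0.513, 1.038], [0.86, -0.412, 0.301, -0.311], [-0.003, -0.595, -0.804, 1.01], [0.0, 0.0, 0.0, 1.0]] 473.8371502446581 -0.08429800588103357
[[-0.021, -0.998, 0.062, 0.414], [-1.0, 0.021, 0.003, 0.032], [-0.005, -0.062, -0.998, 1.35], [0.0, 0.0, 0.0, 1.0]] 525.2347589146902 -0.09445702517231881
{'t': 0.1, 'q': array([63.41479053, 23.5964833 , -0.72811157, 91.49546819,  0.32169144,
       64.9905439 , -4.70982769]), 'joint_vel': array([ 0.00750629, -0.01574521, -0.06247838, -0.08629036,  0.04326724,
       -0.05132229,  0.06456201]), 'effort': array([ 3.16252896e-03, -5.89102542e+01,  6.44293819e-01, -2.91712511e+01,
       -5.37485420e-02,  1.44699545e-02,  8.47836259e-05]), 'position': array([ 0.24076251, -0.57630551,  0.22190883]), 'ee_rot': array([[ 9.22679224e-01,  3.85567937e-01, -6.44179333e-04],
       [ 3.85568458e-01, -9.22678388e-01,  1.24765455e-03],
       [-1.13314758e-04, -1.39956016e-03, -9.99999014e-01]]), 'ft_force': array([-0.01897867,  0.80403014,  0.40448366]), 'moment': array([-0.05979279, -0.01370805,  0.01011835]), 'grip_width': 0.08791341236623311}
```

View pics/top.png

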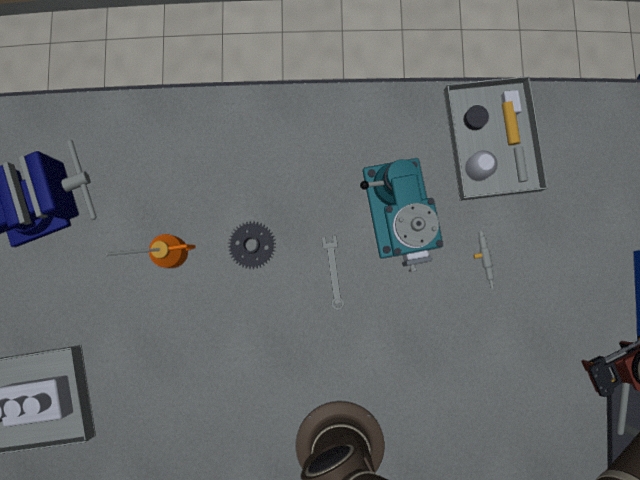

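View pics/scene.png

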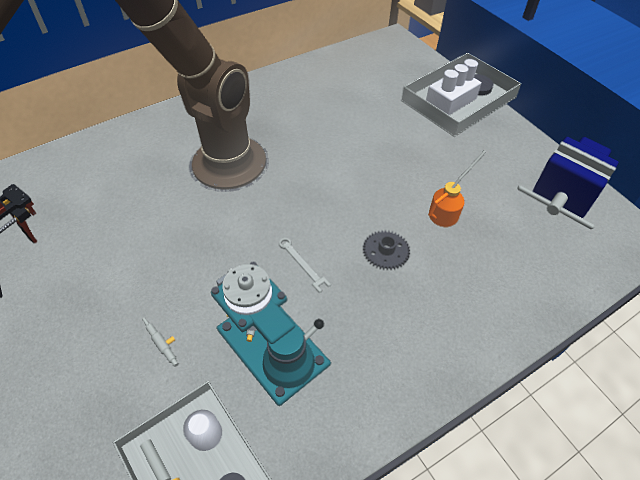

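The top view shows the gear at about (252,245), the hub at (418,224), the can at (170,250), the spanner at (335,272) and the injector at (486,260). The scene view agrees: gear (387,250), hub (247,287). Next I'll measure these and take enlarged crops.

```bash
python3 - <<'E'
from h import *
b=snap('top');a=snap('scene')
def blob(c,m,x0,y0,x1,y1):
    k=np.zeros(m.shape,np.uint8);k[y0:y1,x0:x1]=m[y0:y1,x0:x1]
    k=cv2.morphologyEx(k,cv2.MORPH_CLOSE,np.ones((5,5)))
    f,_=cv2.findContours(k,0,2);f=max(f,key=cv2.contourArea);return f,cv2.fitEllipse(f)
g=b['img'].max(2); f,e=blob(b,(g<85).astype(np.uint8),215,205,290,285);print('gear top',e,onplane(b,e[0],.005))
g=a['img'].max(2); f,e=blob(a,(g<85).astype(np.uint8),350,220,425,280);print('gear scene',e,onplane(a,e[0],.005))
for c,r,n in((b,(380,190,450,255),'top'),(a,(210,250,285,312),'scene')):
    i=c['img'].astype(int);m=((i.min(2)>115)&(i.max(2)-i.min(2)<25)).astype(np.uint8)
    f,e=blob(c,m,*r);print('hub',n,e,onplane(c,e[0],.196))
u=lambda c,x,y:cv2.resize(c['img'][y:y+72,x:x+96],(400,300),interpolation=cv2.INTER_CUBIC)
cv2.imwrite('pics/crop.png',np.vstack([np.hstack([u(b,370,188),u(b,205,210)]),np.hstack([u(a,200,248),u(a,340,215)])])[:,:,::-1])
E
```

```text
gear top ((251.54188537597656, 244.76622009277344), (44.6408805847168, 45.808319091796875), 37.592010498046875) [0.51442539 0.21392681 0.005     ]
gear scene ((386.14093017578125, 247.64691162109375), (18.401771545410156, 26.005769729614258), 63.5848503112793) [0.50919372 0.2184364  0.005     ]
hub top ((415.46649169921875, 226.79751586914062), (43.11894607543945, 48.846824645996094), 174.4270782470703) [ 0.53219109 -0.1749867   0.196     ]
hub scene ((248.01243591308594, 261.6696472167969), (75.89542388916016, 104.27041625976562), 12.322562217712402) [ 0.49208258 -0.1497767   0.196     ]
```

View pics/crop.png

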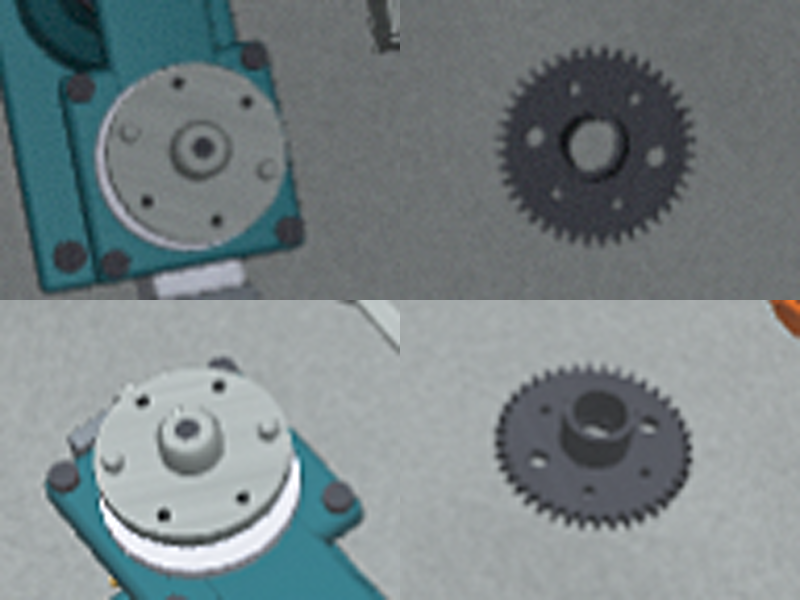

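The crops show the top-view hub dowels at crop (130,132) and (267,168), with the hub disc centred near (196,154). The gear dowel holes are at (135,136) and (255,156) in its tile. The scene tiles show the dowels at (113,463−300) and (268,430−300).

```bash
python3 - <<'E'
from h import *
b=snap('top');a=snap('scene')
def P(c,x,y,ox,oy,z): return onplane(c,((x+.5)*.24-.5+ox,(y+.5)*.24-.5+oy),z)
def rep(n,c,pts,o,z):
    p=[P(c,*q,*o,z) for q in pts]; d=p[1]-p[0]
    print(n,'mid',np.round((p[0]+p[1])/2,4),'len',np.linalg.norm(d).round(4),'ang',np.degrees(np.arctan2(d[1],d[0])).round(2))
rep('hub top dowels',b,[(130,132),(267,168)],(370,188),.203)
rep('hub scene dowels',a,[(113,161),(268,128)],(200,248),.203)
print('hub disc top',P(b,196,154.5,370,188,.196)); print('spigot top',P(b,202,148,370,188,.214),'scene',P(a,187,129,200,248,.214))
print('hub disc scene',P(a,195,150,200,248,.196))
rep('gear top holes',b,[(135,136),(255,156)],(205,210),.0045)
rep('gear scene holes',a,[(139,160),(248,125)],(340,215),.007)
print('gear disc top',P(b,196,145.5,205,210,.009),'scene boss top',P(a,196,109,340,215,.039))
s=arm.get_state();R=s['ee_rot'];print('tool y ang',np.degrees(np.arctan2(R[1,1],R[0,1])))
# pump x axis from foot edges: teal rect
i=b['img'].astype(int);m=((i[:,:,1]-i[:,:,0]>25)&(i[:,:,2]-i[:,:,0]>25)&(i[:,:,2]<160)).astype(np.uint8);m[:,:340]=0;m[:,450:]=0;m[:140]=0;m[270:]=0
f,_=cv2.findContours(m,0,2);print('teal rect',cv2.minAreaRect(max(f,key=cv2.contourArea)))
i2=b['img'].astype(int);m=((i2[:,:,0]>180)&(i2[:,:,1]<150)&(i2[:,:,2]<60)).astype(np.uint8);m[:,:140]=0;m[:,200:]=0
f,_=cv2.findContours(m,0,2);e=cv2.minEnclosingCircle(max(f,key=cv2.contourArea));print('can',e,onplane(b,e[0],.08))
E
```

```text
hub top dowels mid [ 0.5384 -0.178   0.203 ] len 0.075 ang -105.91
hub scene dowels mid [ 0.539  -0.1775  0.203 ] len 0.0754 ang 73.61
hub disc top [ 0.53680127 -0.17780016  0.196     ]
spigot top [ 0.53823178 -0.17779814  0.214     ] scene [ 0.53711169 -0.17714439  0.214     ]
hub disc scene [ 0.53856015 -0.17599449  0.196     ]
gear top holes mid [0.5148 0.2144 0.0045] len 0.0756 ang -100.68
gear scene holes mid [0.5133 0.2153 0.007 ] len 0.0758 ang 80.03
gear disc top [0.51470047 0.21307438 0.009     ] scene boss top [0.51014402 0.21440468 0.039     ]
tool y ang -67.32314277564599
teal rect ((402.2362060546875, 206.4046630859375), (93.513427734375, 63.92008972167969), 78.90628051757812)
can ((177.0, 246.5), 8.139510154724121) [0.50855406 0.38702394 0.08      ]
```

```bash
python3 -m handwheel '[{"delta_pos":[2.5,3.5,1.5],"yaw":0,"fingers":-1},{"delta_pos":[2.5,3.5,1.5],"yaw":0,"fingers":-1},{"delta_pos":[2.5,3.5,1.5],"yaw":0,"fingers":-1},{"delta_pos":[2.5,3.5,1.5],"yaw":0,"fingers":-1},{"delta_pos":[2.5,3.5,1.5],"yaw":0,"fingers":-1},{"delta_pos":[2.5,3.5,1.5],"yaw":0,"fingers":-1},{"delta_pos":[2.5,3.5,1.5],"yaw":0,"fingers":-1},{"delta_pos":[2.5,3.5,1.5],"yaw":0,"fingers":-1},{"delta_pos":[1,4.5,0],"yaw":0,"fingers":-1},{"delta_pos":[1,4.5,0],"yaw":0,"fingers":-1}]'
```

```text
t: 1.3
position: [0.4618, -0.197, 0.3457]
ee_rot: [[0.928, 0.373, -0.001], [0.373, -0.928, -0.0], [-0.001, -0.0, -1.0]]
ft_force: [0.9, 0.1, -0.7]
grip_width: 0.088
```

```bash
python3 -m handwheel '[{"delta_pos":[0.6,4.5,0],"yaw":0,"fingers":-1},{"delta_pos":[0.6,4.5,0],"yaw":0,"fingers":-1},{"delta_pos":[0.6,4.5,0],"yaw":0,"fingers":-1},{"delta_pos":[0.6,4.5,0],"yaw":0,"fingers":-1},{"delta_pos":[0.6,4.5,0],"yaw":0,"fingers":-1},{"delta_pos":[0.6,4.5,-2],"yaw":0,"fingers":-1},{"delta_pos":[0.6,4.5,-2],"yaw":0,"fingers":-1},{"delta_pos":[0.6,4.5,-2],"yaw":0,"fingers":-1},{"delta_pos":[0.6,4.5,-2],"yaw":0,"fingers":-1},{"delta_pos":[0,0,-2],"yaw":0,"fingers":-1}]'; python3 - <<'E'
from h import *
s=arm.get_state();print(s['q'],s['position'])
c=snap('wrist','w1.png');print(c['world_from_camera'])
for p in((.514,.2145,.039),(.514+.038*.18,.2145+.038*.983,.009)):print(proj(c,p))
E
```

```text
t: 2.3
position: [0.5156, 0.2279, 0.2497]
ee_rot: [[0.926, 0.378, 0.011], [0.378, -0.926, 0.004], [0.012, 0.001, -1.0]]
ft_force: [-0.2, -0.9, -0.3]
grip_width: 0.0881
[  -3.2241502    19.11491773  -32.71584225   97.02768901   11.33773838
   66.46589371 -106.71579203] [0.51559462 0.2279094  0.24973445]
[[ 0.37817621 -0.89447627 -0.23852665  0.58157385]
 [-0.92573295 -0.36509547 -0.0986093   0.25503442]
 [ 0.00111868  0.25810368 -0.96611658  0.41342714]
 [ 0.          0.          0.          1.        ]]
[334.14246899 222.9005234 ]
[303.40718069 198.36401813]
```

View pics/w1.png

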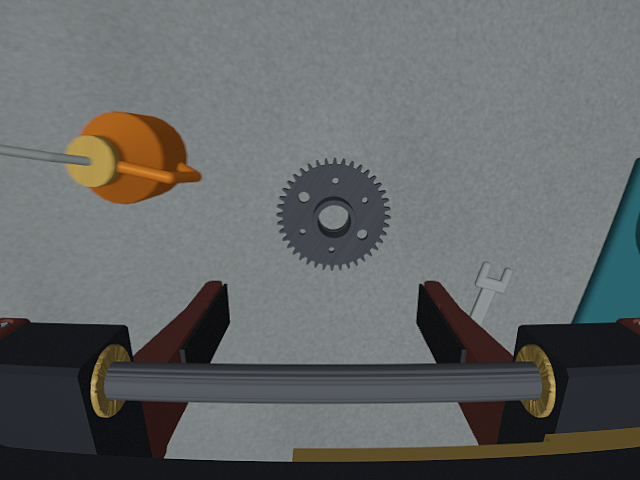

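The wrist view shows the gear centred near (333,215), with dowel holes at (304,197) and (362,235). The fingers are open and there is clear space around the boss.

```bash
python3 - <<'E'
from h import *
c=snap('wrist');s=arm.get_state()
g=c['img'].max(2)
# bright hole centroids inside gear
cen=[]
for (x,y) in((304,197),(362,235)):
    w=c['img'].min(2)[y-9:y+10,x-9:x+10].astype(float);m=(w>125);n,l,st,ce=cv2.connectedComponentsWithStats(m.astype(np.uint8))
    k=1+np.argmax(st[1:,4]);cen.append(ce[k]+[x-9,y-9]);print(st[k],cen[-1])
for z in(.0045,.009):
    p=[onplane(c,q,z) for q in cen];d=p[1]-p[0];print(z,(p[0]+p[1])/2,np.linalg.norm(d),np.degrees(np.arctan2(d[1],d[0])))
k=((g<95)).astype(np.uint8);k[:145]=0;k[275:]=0;k[:,:270]=0;k[:,395:]=0
f,_=cv2.findContours(cv2.morphologyEx(k,cv2.MORPH_CLOSE,np.ones((7,7))),0,2);e=cv2.fitEllipse(max(f,key=cv2.contourArea));print(e,onplane(c,e[0],.0065))
print(s['position'])
E
```

```text
[ 1  2  9  9 62] [299.85483871 193.77419355]
[ 2  2  8  8 33] [358.54545455 231.42424242]
0.0045 [0.51456527 0.21501759 0.0045    ] 0.0756928460974595 -100.90408542228668
0.009 [0.5153075  0.21542404 0.009     ] 0.07485137372635829 -100.90408542228661
((329.6700134277344, 211.07862854003906), (110.15176391601562, 112.24403381347656), 79.5260238647461) [0.516683   0.21583794 0.0065    ]
[0.5150555  0.22149687 0.24757798]
```

```bash
python3 -m handwheel '[{"delta_pos":[0,-0.65,-3.5],"yaw":0,"fingers":-1},{"delta_pos":[0,0,-4],"yaw":0,"fingers":-1},{"delta_pos":[0,0,-4],"yaw":0,"fingers":-1},{"delta_pos":[0,0,-4],"yaw":0,"fingers":-1},{"delta_pos":[0,0,-1],"yaw":0,"fingers":-1},{"delta_pos":[0,0,0],"yaw":0,"fingers":-1}]'
```

```text
t: 3.0
position: [0.5209, 0.2077, 0.0853]
ee_rot: [[0.931, 0.363, 0.017], [0.364, -0.932, -0.004], [0.015, 0.01, -1.0]]
ft_force: [0.3, -0.2, -0.6]
grip_width: 0.0878
```

```bash
python3 -m handwheel '[{"delta_pos":[-0.3,0.4,-1],"yaw":0,"fingers":-1},{"delta_pos":[0,0,0],"yaw":0,"fingers":-1},{"delta_pos":[0,0,0],"yaw":0,"fingers":-1}]'
```

```text
t: 3.3
position: [0.521, 0.2122, 0.0798]
ee_rot: [[0.932, 0.361, 0.024], [0.361, -0.932, -0.002], [0.022, 0.011, -1.0]]
ft_force: [0.3, -0.5, 1.1]
grip_width: 0.0879
```

```bash
python3 -m handwheel '[{"delta_pos":[-0.5,0.2,-2.5],"yaw":0,"fingers":-1},{"delta_pos":[0,0,-2.5],"yaw":0,"fingers":-1},{"delta_pos":[0,0,0],"yaw":0,"fingers":-1}]'; python3 -c "
from cell import arm;s=arm.get_state();print(s['q'],s['joint_vel'],s['effort'])"
```

```text
t: 3.6
position: [0.5193, 0.2158, 0.0334]
ee_rot: [[0.932, 0.361, 0.032], [0.361, -0.933, 0.001], [0.03, 0.011, -0.999]]
ft_force: [-0.8, 0.0, 0.9]
grip_width: 0.0878
[  -8.158        32.69094624  -26.18107721  109.98236478   22.87008482
   40.70980874 -116.80167349] [ 0.25457084 -3.21197373 -1.34176021 -1.81366053 -1.46124013  2.12272875
  1.09588661] [ -0.51918872 -57.19811797  -6.21801764 -20.64415276   0.43786788
  -0.95050927  -0.33265918]
```

```bash
python3 -m handwheel '[{"delta_pos":[-0.4,-0.1,-1.3],"yaw":0,"fingers":-1},{"delta_pos":[0,0,-0.2],"yaw":0,"fingers":-1},{"delta_pos":[-0.1,0,0],"yaw":0,"fingers":-1}]'
```

```text
t: 3.9
position: [0.5158, 0.2158, 0.0205]
ee_rot: [[0.932, 0.361, 0.036], [0.361, -0.933, 0.002], [0.034, 0.011, -0.999]]
ft_force: [0.1, -0.2, -0.2]
grip_width: 0.088
```

```bash
python3 -m handwheel '[{"delta_pos":[0,-0.05,-0.6],"yaw":0,"fingers":-1},{"delta_pos":[0,0,0],"yaw":0,"fingers":0},{"delta_pos":[0,0,0],"yaw":0,"fingers":0.2},{"delta_pos":[0,0,0],"yaw":0,"fingers":0.4},{"delta_pos":[0,0,0],"yaw":0,"fingers":1},{"delta_pos":[0,0,0],"yaw":0,"fingers":1}]' 30
```

```text
t: 4.5
position: [0.517, 0.2156, 0.016]
ee_rot: [[0.932, 0.36, 0.039], [0.361, -0.933, 0.003], [0.037, 0.011, -0.999]]
ft_force: [1.1, 0.6, 0.2]
grip_width: 0.0513
```

```bash
python3 -m handwheel '[{"delta_pos":[0,0,0],"yaw":0,"fingers":1},{"delta_pos":[0,0,0],"yaw":0,"fingers":1},{"delta_pos":[0,0,0],"yaw":0,"fingers":1},{"delta_pos":[0,0,0],"yaw":0,"fingers":1}]'
```

```text
t: 4.9
position: [0.5169, 0.2159, 0.016]
ee_rot: [[0.932, 0.36, 0.039], [0.36, -0.933, 0.004], [0.037, 0.011, -0.999]]
ft_force: [0.2, -0.3, 1.6]
grip_width: 0.0435
```

```bash
python3 -m handwheel '[{"delta_pos":[0,0,1],"yaw":0,"fingers":1},{"delta_pos":[0,0,2],"yaw":0,"fingers":1},{"delta_pos":[0,0,4],"yaw":0,"fingers":1},{"delta_pos":[0,0,4.5],"yaw":0,"fingers":1},{"delta_pos":[0,0,4.5],"yaw":0,"fingers":1},{"delta_pos":[0,0,4.5],"yaw":0,"fingers":1},{"delta_pos":[0,0,4.5],"yaw":0,"fingers":1},{"delta_pos":[0,0,2],"yaw":0,"fingers":1},{"delta_pos":[0,0,0],"yaw":0,"fingers":1}]' 45; python3 - <<'E'
from h import *
c=snap('wrist');a=snap('scene')
cv2.imwrite('pics/lift.png',np.hstack([cv2.resize(c['img'],(480,360)),cv2.resize(a['img'][60:300,280:480],(320,360))])[:,:,::-1])
E
```

```text
t: 5.8
position: [0.5035, 0.2095, 0.2902]
ee_rot: [[0.931, 0.363, 0.015], [0.364, -0.932, -0.006], [0.011, 0.011, -1.0]]
ft_force: [0.5, 0.1, -8.5]
grip_width: 0.0436
```

View pics/lift.png

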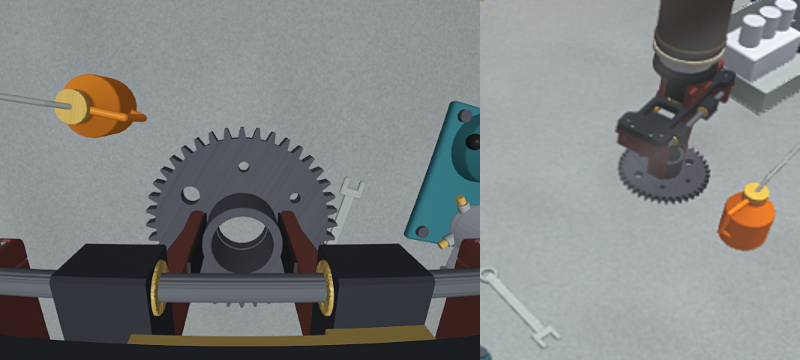

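The gear is held level by its boss. In the left tile the boss ring is near (242,240) and a dowel hole is at (190,195). The can and spanner are undisturbed. I'll carry it above the hub now.

```bash
python3 -m handwheel '[{"delta_pos":[0.4,-2,0],"yaw":-0.01,"fingers":1},{"delta_pos":[0.4,-4,0],"yaw":-0.01,"fingers":1},{"delta_pos":[0.4,-4.5,0],"yaw":-0.01,"fingers":1},{"delta_pos":[0.4,-4.5,0],"yaw":-0.01,"fingers":1},{"delta_pos":[0.4,-4.5,0],"yaw":-0.01,"fingers":1},{"delta_pos":[0.4,-4.5,0],"yaw":-0.01,"fingers":1},{"delta_pos":[0.4,-4.5,0],"yaw":-0.01,"fingers":1},{"delta_pos":[0.4,-4,0],"yaw":-0.01,"fingers":1},{"delta_pos":[0.2,-2,0],"yaw":-0.01,"fingers":1},{"delta_pos":[0,0,0],"yaw":0,"fingers":1}]'; python3 -c "
from cell import arm;s=arm.get_state();print(s['q'],s['joint_vel'],s['position'])"
```

```text
t: 6.9
position: [0.519, -0.1497, 0.2591]
ee_rot: [[0.959, 0.282, -0.036], [0.282, -0.959, -0.005], [-0.035, -0.006, -0.999]]
ft_force: [-0.8, -0.0, -8.8]
grip_width: 0.0434
[ 27.19066361  16.18916537 -20.70038565  97.89894458   6.61019144
  69.0329121  -68.94895485] [ 0.4619835   1.38046359 -1.103863    2.26338811 -0.5259807  -0.42465923
 -0.46909333] [ 0.51900257 -0.14966711  0.25910559]
```

```bash
python3 -m handwheel '[{"delta_pos":[0.4,-0.6,1],"yaw":0,"fingers":1},{"delta_pos":[0.4,-0.6,1],"yaw":0,"fingers":1},{"delta_pos":[0.4,-0.6,1],"yaw":0,"fingers":1},{"delta_pos":[0.4,-0.6,0],"yaw":0,"fingers":1},{"delta_pos":[0.2,-0.4,0],"yaw":0,"fingers":1},{"delta_pos":[0,0,0],"yaw":0,"fingers":1},{"delta_pos":[0,0,0],"yaw":0,"fingers":1}]'; python3 - <<'E'
from h import *
s=arm.get_state();print(s['q'],s['position'])
c=snap('wrist','w2.png');b=snap('top');a=snap('scene')
cv2.imwrite('pics/over.png',np.hstack([cv2.resize(b['img'][170:290,360:480],(400,400),interpolation=2),cv2.resize(a['img'][180:330,170:320],(400,400),interpolation=2)])[:,:,::-1])
E
```

```text
t: 7.6
position: [0.5381, -0.1747, 0.2883]
ee_rot: [[0.957, 0.289, -0.041], [0.289, -0.957, -0.001], [-0.039, -0.011, -0.999]]
ft_force: [-0.3, 0.4, -9.4]
grip_width: 0.0435
[ 28.17995157  17.76301815 -19.97132689  91.79115766   6.64864106
  73.8711882  -66.22493521] [ 0.53808097 -0.17466052  0.28825231]
```

View pics/w2.png

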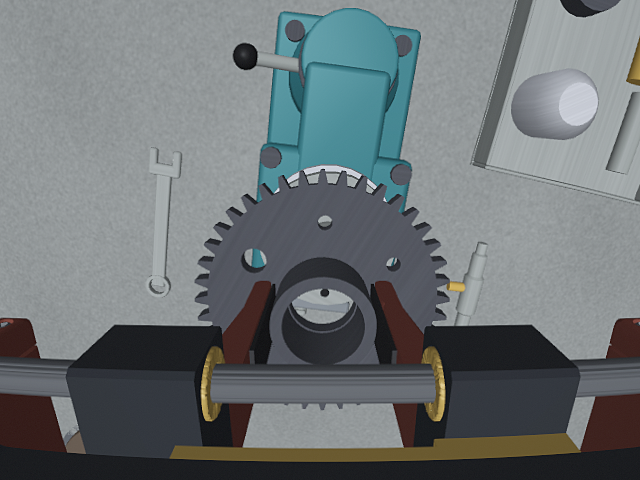

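The wrist view shows the gear above the hub. The boss ring is near (322,315), the spigot is visible through the bore at (324,293), and the gear's dowel hole is at (254,261). The tool has picked up some tilt: about +2.2° at the grasp and −2.3° now. I'll see how small moves change it and take it out before lowering.

```bash
python3 -m handwheel '[{"delta_pos":[0,0,0],"yaw":0,"fingers":1},{"delta_pos":[0,0,0],"yaw":0,"fingers":1},{"delta_pos":[0,0,0],"yaw":0,"fingers":1},{"delta_pos":[0,0,0],"yaw":0,"fingers":1}]'; python3 -m handwheel '[{"delta_pos":[-4,0,0],"yaw":0,"fingers":1},{"delta_pos":[0,0,0],"yaw":0,"fingers":1},{"delta_pos":[0,0,0],"yaw":0,"fingers":1}]';python3 -m handwheel '[{"delta_pos":[1,0,0],"yaw":0,"fingers":1},{"delta_pos":[1,0,0],"yaw":0,"fingers":1},{"delta_pos":[1,0,0],"yaw":0,"fingers":1},{"delta_pos":[1,0,0],"yaw":0,"fingers":1},{"delta_pos":[0,0,0],"yaw":0,"fingers":1},{"delta_pos":[0,0,0],"yaw":0,"fingers":1}]'; python3 -m handwheel '[{"delta_pos":[0,0,4],"yaw":0,"fingers":1},{"delta_pos":[0,0,0],"yaw":0,"fingers":1},{"delta_pos":[0,0,0],"yaw":0,"fingers":1}]'
```

```text
t: 8.15
position: [0.5375, -0.1742, 0.2881]
ee_rot: [[0.956, 0.289, -0.041], [0.289, -0.957, -0.001], [-0.04, -0.011, -0.999]]
ft_force: [-0.1, -0.3, -8.5]
grip_width: 0.0435
t: 8.45
position: [0.4957, -0.1739, 0.2869]
ee_rot: [[0.956, 0.29, -0.044], [0.29, -0.957, -0.0], [-0.042, -0.013, -0.999]]
ft_force: [0.1, 0.3, -8.0]
grip_width: 0.0437
t: 9.05
position: [0.5415, -0.1734, 0.2868]
ee_rot: [[0.956, 0.29, -0.042], [0.291, -0.957, 0.001], [-0.04, -0.013, -0.999]]
ft_force: [0.3, 0.9, -8.2]
grip_width: 0.0434
t: 9.35
position: [0.5404, -0.1732, 0.3257]
ee_rot: [[0.956, 0.291, -0.046], [0.291, -0.957, 0.002], [-0.044, -0.015, -0.999]]
ft_force: [-0.5, -0.7, -9.6]
grip_width: 0.0437
```

```bash
python3 -m handwheel '[{"delta_pos":[0,4.5,0],"yaw":0,"fingers":1},{"delta_pos":[0,4.5,0],"yaw":0,"fingers":1},{"delta_pos":[0,4.5,0],"yaw":0,"fingers":1},{"delta_pos":[0,4.5,0],"yaw":0,"fingers":1},{"delta_pos":[0,0,0],"yaw":0,"fingers":1},{"delta_pos":[0,0,0],"yaw":0,"fingers":1}]'; python3 -m handwheel '[{"delta_pos":[0,-2,0],"yaw":0,"fingers":1},{"delta_pos":[0,-2,0],"yaw":0,"fingers":1},{"delta_pos":[0,-2,0],"yaw":0,"fingers":1},{"delta_pos":[0,-2,0],"yaw":0,"fingers":1},{"delta_pos":[0,-2,0],"yaw":0,"fingers":1},{"delta_pos":[0,-2,0],"yaw":0,"fingers":1},{"delta_pos":[0,-2,0],"yaw":0,"fingers":1},{"delta_pos":[0,-2,0],"yaw":0,"fingers":1},{"delta_pos":[0,0,0],"yaw":0,"fingers":1},{"delta_pos":[0,0,0],"yaw":0,"fingers":1}]'; python3 -m handwheel '[{"delta_pos":[0,0,-4],"yaw":0,"fingers":1},{"delta_pos":[0,0,0],"yaw":0,"fingers":1},{"delta_pos":[0,0,0],"yaw":0,"fingers":1}]'
```

```text
t: 9.95
position: [0.5356, 0.0101, 0.3194]
ee_rot: [[0.957, 0.286, -0.053], [0.286, -0.958, 0.0], [-0.05, -0.015, -0.999]]
ft_force: [0.1, -1.7, -8.7]
grip_width: 0.0433
t: 10.95
position: [0.5291, -0.1646, 0.3113]
ee_rot: [[0.959, 0.277, -0.063], [0.277, -0.961, 0.0], [-0.06, -0.018, -0.998]]
ft_force: [-0.0, 0.7, -9.1]
grip_width: 0.0435
t: 11.25
position: [0.529, -0.1649, 0.2706]
ee_rot: [[0.959, 0.276, -0.062], [0.276, -0.961, 0.0], [-0.059, -0.018, -0.998]]
ft_force: [0.7, -0.0, -6.7]
grip_width: 0.0436
```

Every lateral move adds tilt under load. The tilt is almost entirely about the pad-normal axis, though, so the gear can pivot level between the pads when it meets the spigot. I'll work out where the gear's underside is from the grasp transform.

```bash
cat > g.py <<'E'
from h import *
def orth(R):
    U,_,V=np.linalg.svd(R);return U@V
Rg=orth(np.array([[.932,.36,.039],[.36,-.933,.004],[.037,.011,-.999]]));pg=np.array([.5169,.2159,.016])
a0=np.radians(79.1);G=np.array([.5148,.2150,0]);H=np.array([.5383,-.1775,.196])
def report():
    s=arm.get_state();R=orth(s['ee_rot']);M=R@Rg.T
    p=s['position'];u=p+M@(G-pg);up=M@[0,0,1];ax=M@[np.cos(a0),np.sin(a0),0]
    ang=np.degrees(np.arctan2(ax[1],ax[0]))
    print('t',round(s['t'],2),'tcp',p.round(4),'F',s['ft_force'].round(1),'M',s['moment'].round(2),'toolz',R[:2,2].round(3),'w',round(s['grip_width'],4))
    print(' gear(if stuck) under',u.round(4),'up',up[:2].round(3),'line',ang.round(1),'-> move cm',((H-u)*100).round(2),'yaw',np.radians(73.8-ang).round(3))
    t=p-R[:,2]*.019; print(' grasp pt',t.round(4))
if __name__=='__main__': report()
E
python3 g.py
```

```text
t 11.25 tcp [ 0.529  -0.1649  0.2706] F [ 0.7 -0.  -6.7] M [ 0.03 -0.2  -0.05] toolz [-0.062  0.   ] w 0.0436
 gear(if stuck) under [ 0.5252 -0.1656  0.2549] up [ 0.101 -0.   ] line 74.1 -> move cm [ 1.31 -1.19 -5.89] yaw -0.005
 grasp pt [ 0.5302 -0.1649  0.2895]
```

```bash
python3 -m handwheel '[{"delta_pos":[0.65,-0.6,0],"yaw":0,"fingers":1},{"delta_pos":[0.65,-0.6,0],"yaw":0,"fingers":1},{"delta_pos":[0,0,-1],"yaw":0,"fingers":1},{"delta_pos":[0,0,-1],"yaw":0,"fingers":1},{"delta_pos":[0,0,0],"yaw":0,"fingers":1},{"delta_pos":[0,0,0],"yaw":0,"fingers":1}]'; python3 - <<'E'
from g import *
report()
c=snap('wrist');b=snap('top');a=snap('scene')
print(proj(c,[*H[:2],.214]))
cv2.imwrite('pics/over2.png',np.hstack([cv2.resize(c['img'][200:400,220:420],(400,400),interpolation=2),cv2.resize(a['img'][190:330,180:320],(400,400),interpolation=2)])[:,:,::-1])
E
```

```text
t: 11.85
position: [0.545, -0.1776, 0.2517]
ee_rot: [[0.959, 0.277, -0.058], [0.277, -0.961, -0.0], [-0.056, -0.016, -0.998]]
ft_force: [0.5, 0.0, -9.3]
grip_width: 0.0433
t 11.85 tcp [ 0.545  -0.1776  0.2517] F [ 0.5  0.  -9.3] M [ 0.01 -0.16 -0.02] toolz [-0.058 -0.   ] w 0.0433
 gear(if stuck) under [ 0.5413 -0.1783  0.236 ] up [0.096 0.   ] line 74.1 -> move cm [-0.3   0.08 -4.  ] yaw -0.006
 grasp pt [ 0.5461 -0.1776  0.2707]
[320.03140374 280.6994413 ]
```

View pics/over2.png

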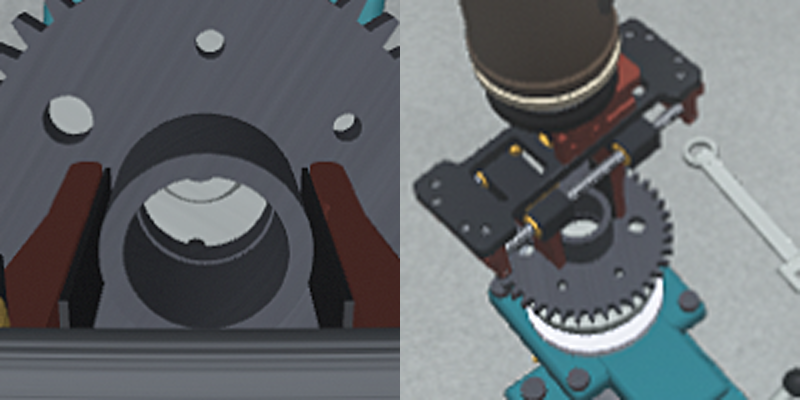

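Left tile: the boss ring is centred near (207,240) and the spigot is seen through the bore with its tip near (200,180). Right tile: the gear is above the hub and slightly tilted. I'll print where the grasp transform predicts these circles for a direct check.

```bash
python3 - <<'E'
from g import *
c=snap('wrist');s=arm.get_state();M=orth(s['ee_rot'])@Rg.T
u=s['position']+M@(G-pg)
t=np.linspace(0,2*np.pi,60)
im=cv2.resize(c['img'][200:400,220:420],(600,600),interpolation=2)[:,:,::-1].copy()
def draw(f,col):
    q=np.array([(proj(c,f(x))-[220,200])*3 for x in t]).astype(np.int32);cv2.polylines(im,[q],True,col,1)
g=lambda r,z:(lambda x:u+M@np.array([r*np.cos(x),r*np.sin(x),z]))
w=lambda r,z:(lambda x:np.array([H[0]+r*np.cos(x),H[1]+r*np.sin(x),z]))
draw(g(.022,.039),(0,255,255));draw(g(.01625,0),(0,255,0));draw(w(.012,.214),(0,0,255));draw(w(.0155,.209),(255,0,255))
for k in(0,np.pi):
    d=lambda x,k=k:u+M@np.array([.038*np.cos(a0+k)+.006*np.cos(x),.038*np.sin(a0+k)+.006*np.sin(x),.009]);draw(d,(0,255,0))
cv2.imwrite('pics/ov3.png',im)
E
```

```text
(no output)
```

View pics/ov3.png

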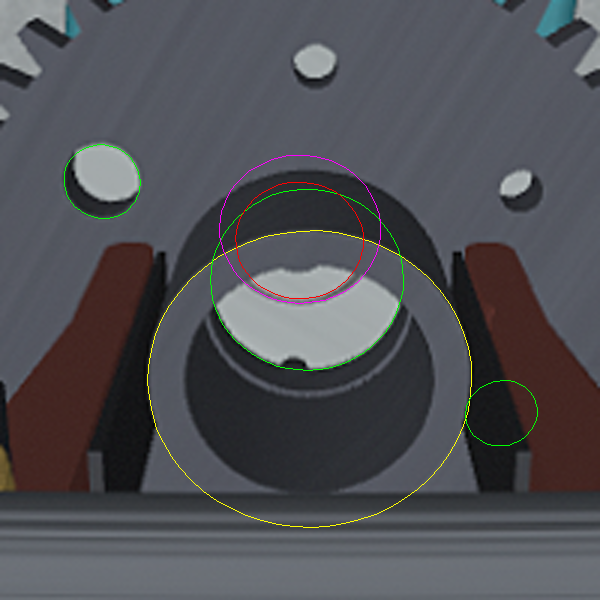

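The predicted circles lie right on the visible gear features, so the grasp transform holds. I'll correct x and lower slowly, watching the force.

```bash
python3 -m handwheel '[{"delta_pos":[-0.3,0.08,-0.5],"yaw":0,"fingers":1},{"delta_pos":[0,0,-0.7],"yaw":0,"fingers":1},{"delta_pos":[0,0,-0.5],"yaw":0,"fingers":1},{"delta_pos":[0,0,0],"yaw":0,"fingers":1},{"delta_pos":[0,0,0],"yaw":0,"fingers":1}]' 25; python3 g.py
```

```text
t: 12.55
position: [0.5417, -0.1767, 0.2341]
ee_rot: [[0.959, 0.277, -0.056], [0.277, -0.961, -0.001], [-0.054, -0.015, -0.998]]
ft_force: [-0.1, -0.1, -7.5]
grip_width: 0.0435
t 12.55 tcp [ 0.5417 -0.1767  0.2341] F [-0.1 -0.1 -7.5] M [ 0.05 -0.15 -0.03] toolz [-0.056 -0.001] w 0.0435
 gear(if stuck) under [ 0.5381 -0.1774  0.2184] up [0.095 0.001] line 74.1 -> move cm [ 0.02 -0.01 -2.24] yaw -0.006
 grasp pt [ 0.5428 -0.1767  0.2531]
```

```bash
python3 -m handwheel '[{"delta_pos":[0,0,-0.4],"yaw":0,"fingers":1},{"delta_pos":[0,0,-0.3],"yaw":0,"fingers":1},{"delta_pos":[0,0,-0.2],"yaw":0,"fingers":1},{"delta_pos":[0,0,0],"yaw":0,"fingers":1}]' ; python3 g.py
```

```text
t: 12.95
position: [0.542, -0.1768, 0.2244]
ee_rot: [[0.959, 0.277, -0.056], [0.277, -0.961, -0.001], [-0.054, -0.015, -0.998]]
ft_force: [0.3, -0.5, -9.1]
grip_width: 0.0438
t 12.95 tcp [ 0.542  -0.1768  0.2244] F [ 0.3 -0.5 -9.1] M [-0.01 -0.2   0.  ] toolz [-0.056 -0.001] w 0.0438
 gear(if stuck) under [ 0.5383 -0.1775  0.2087] up [0.095 0.001] line 74.1 -> move cm [ 0.    0.   -1.27] yaw -0.006
 grasp pt [ 0.543  -0.1768  0.2434]
```

```bash
python3 -m handwheel '[{"delta_pos":[0,0,-0.2],"yaw":0,"fingers":1},{"delta_pos":[-0.1,0,-0.1],"yaw":0,"fingers":1},{"delta_pos":[-0.1,0,0],"yaw":0,"fingers":1},{"delta_pos":[-0.1,0,0],"yaw":0,"fingers":1}]' 20; python3 g.py
```

```text
t: 13.35
position: [0.5401, -0.1768, 0.2215]
ee_rot: [[0.959, 0.277, -0.053], [0.277, -0.961, -0.001], [-0.052, -0.014, -0.999]]
ft_force: [4.6, -0.8, -11.9]
grip_width: 0.044
t 13.35 tcp [ 0.5401 -0.1768  0.2215] F [  4.6  -0.8 -11.9] M [-0.07 -1.44 -0.01] toolz [-0.053 -0.001] w 0.044
 gear(if stuck) under [ 0.5364 -0.1775  0.2057] up [0.092 0.001] line 74.1 -> move cm [ 0.19  0.   -0.97] yaw -0.006
 grasp pt [ 0.5411 -0.1767  0.2404]
```

```bash
python3 -m handwheel '[{"delta_pos":[-0.1,0,-0.2],"yaw":0,"fingers":1},{"delta_pos":[0,0,-0.2],"yaw":0,"fingers":1},{"delta_pos":[0,0,-0.2],"yaw":0,"fingers":1}]' 12; python3 g.py
```

```text
t: 13.65
position: [0.5399, -0.1767, 0.2162]
ee_rot: [[0.96, 0.277, -0.051], [0.277, -0.961, -0.002], [-0.049, -0.012, -0.999]]
ft_force: [1.8, 0.6, -7.8]
grip_width: 0.0438
t 13.65 tcp [ 0.5399 -0.1767  0.2162] F [ 1.8  0.6 -7.8] M [-0.04 -0.43 -0.04] toolz [-0.051 -0.002] w 0.0438
 gear(if stuck) under [ 0.5363 -0.1775  0.2005] up [0.089 0.002] line 74.2 -> move cm [ 0.2  -0.   -0.45] yaw -0.006
 grasp pt [ 0.5408 -0.1767  0.2352]
```

```bash
python3 -m handwheel '[{"delta_pos":[0,0,-0.15],"yaw":0,"fingers":1},{"delta_pos":[0,0,-0.15],"yaw":0,"fingers":1},{"delta_pos":[0,0,-0.1],"yaw":0,"fingers":1}]' 12; python3 g.py
```

```text
t: 13.95
position: [0.5388, -0.1769, 0.2126]
ee_rot: [[0.96, 0.277, -0.053], [0.277, -0.961, -0.002], [-0.051, -0.012, -0.999]]
ft_force: [-2.7, 2.3, 2.7]
grip_width: 0.0439
t 13.95 tcp [ 0.5388 -0.1769  0.2126] F [-2.7  2.3  2.7] M [0.07 0.35 0.  ] toolz [-0.053 -0.002] w 0.0439
 gear(if stuck) under [ 0.5352 -0.1777  0.1969] up [0.091 0.002] line 74.1 -> move cm [ 0.31  0.02 -0.09] yaw -0.006
 grasp pt [ 0.5398 -0.1769  0.2316]
```

```bash
python3 -m handwheel '[{"delta_pos":[0,0,-0.1],"yaw":0,"fingers":1},{"delta_pos":[0,0,-0.1],"yaw":0,"fingers":1}]' 8; python3 g.py; python3 -m handwheel '[{"delta_pos":[0,0,0],"yaw":0,"fingers":0.2},{"delta_pos":[0,0,0],"yaw":0,"fingers":-0.1},{"delta_pos":[0,0,0],"yaw":0,"fingers":-0.4},{"delta_pos":[0,0,0],"yaw":0,"fingers":-1},{"delta_pos":[0,0,0],"yaw":0,"fingers":-1},{"delta_pos":[0,0,0],"yaw":0,"fingers":-1}]'; python3 - <<'E'
from g import *
report()
c=snap('wrist');a=snap('scene')
cv2.imwrite('pics/seat.png',np.hstack([cv2.resize(c['img'],(400,300)),cv2.resize(a['img'][230:320,190:310],(400,300),interpolation=2)])[:,:,::-1])
E
```

```text
t: 14.15
position: [0.539, -0.1767, 0.2122]
ee_rot: [[0.959, 0.277, -0.052], [0.277, -0.961, -0.003], [-0.05, -0.012, -0.999]]
ft_force: [-5.5, 1.9, 7.4]
grip_width: 0.0438
t 14.15 tcp [ 0.539  -0.1767  0.2122] F [-5.5  1.9  7.4] M [0.08 1.04 0.02] toolz [-0.052 -0.003] w 0.0438
 gear(if stuck) under [ 0.5354 -0.1775  0.1965] up [0.09  0.003] line 74.2 -> move cm [ 0.29 -0.   -0.05] yaw -0.006
 grasp pt [ 0.5399 -0.1767  0.2312]
t: 14.75
position: [0.5411, -0.1774, 0.2134]
ee_rot: [[0.96, 0.277, -0.046], [0.277, -0.961, -0.004], [-0.046, -0.009, -0.999]]
ft_force: [-0.3, 0.9, -0.3]
grip_width: 0.0769
t 14.75 tcp [ 0.5411 -0.1774  0.2134] F [-0.3  0.9 -0.3] M [ 0.03 -0.11 -0.02] toolz [-0.046 -0.004] w 0.0769
 gear(if stuck) under [ 0.5376 -0.1782  0.1976] up [0.085 0.004] line 74.1 -> move cm [ 0.07  0.07 -0.16] yaw -0.006
 grasp pt [ 0.542  -0.1773  0.2324]
```

View pics/seat.png

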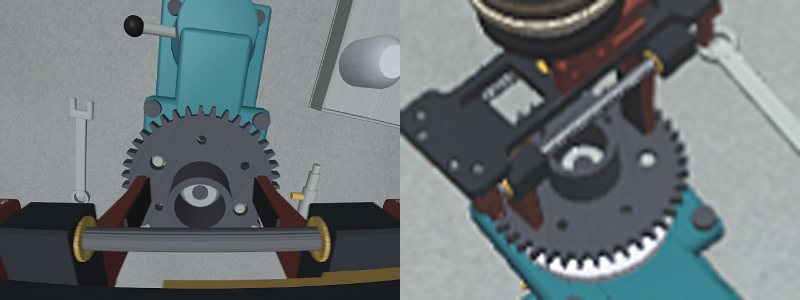

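The gear sits on the hub with the spigot inside the bore at (200,193). Both dowel holes, (157,162) and (240,208), show bright dowels. I'll open fully, rise straight up and verify.

```bash
python3 -m handwheel '[{"delta_pos":[0,0,0],"yaw":0,"fingers":-1},{"delta_pos":[-0.1,0,0.3],"yaw":0,"fingers":-1},{"delta_pos":[0,0,1],"yaw":0,"fingers":-1},{"delta_pos":[0,0,3],"yaw":0,"fingers":-1},{"delta_pos":[0,0,4],"yaw":0,"fingers":-1},{"delta_pos":[-4,0,3],"yaw":0,"fingers":-1},{"delta_pos":[-4,0,2],"yaw":0,"fingers":-1},{"delta_pos":[-4,0,0],"yaw":0,"fingers":-1},{"delta_pos":[-4,0,0],"yaw":0,"fingers":-1},{"delta_pos":[0,0,0],"yaw":0,"fingers":-1}]'; python3 - <<'E'
from g import *
b=snap('top');a=snap('scene');w=snap('wrist')
im=a['img'][240:330,185:305];s=400/120
cv2.imwrite('pics/final.png',np.hstack([cv2.resize(im,(400,300),interpolation=2),cv2.resize(w['img'],(400,300))])[:,:,::-1])
for n,z in(('seated',.235),('on dowel tips',.243)):
    print(n,[((proj(a,[H[0],H[1],z])-[185,240])*s).round(1)])
def ring(c,x):print(x,(((proj(c,x))-[185,240])*s).round(1))
for z in(.205,.213):
  for k in(73.8,253.8):ring(a,[H[0]+.038*np.cos(np.radians(k)),H[1]+.038*np.sin(np.radians(k)),z])
E
```

```text
t: 15.85
position: [0.3755, -0.1759, 0.3551]
ee_rot: [[0.959, 0.279, -0.043], [0.279, -0.96, -0.005], [-0.043, -0.007, -0.999]]
ft_force: [0.3, -1.1, 0.1]
grip_width: 0.0881
seated [array([194.3, 111.2])]
on dowel tips [array([192.6, 103.7])]
[np.float64(0.5489016620294908), np.float64(-0.14100883994427615), 0.205] [262.8 124.9]
[np.float64(0.5276983379705094), np.float64(-0.21399116005572383), 0.205] [137.7 151.8]
[np.float64(0.5489016620294908), np.float64(-0.14100883994427615), 0.213] [261.6 117.7]
[np.float64(0.5276983379705094), np.float64(-0.21399116005572383), 0.213] [135.6 144.8]
```

View pics/final.png

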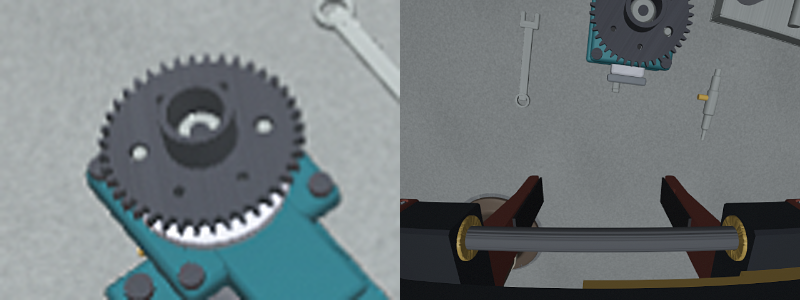

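The final view shows dowels filling both holes at (264,126) and (139,152). Seated prediction is (263,125) and (138,152), against about 7 px higher if it rested on the dowel tips. The boss top near (199,112) also matches seated (194,111). The bystanders look undisturbed, so I'm handing in.

```bash
python3 -c "
from cell import arm
print(arm.get_state()['ft_force']);print(arm.job_done())"
```

```text
[ 0.30661008  0.40107754 -0.09720639]
the job is handed in; nothing more can be done
None
```

I fitted the gear to the hub, released it and handed the job in about 16 s into the 72 s allowed. No verdict was reported, so whether it seated comes from my own checks.

**What I did:** I gripped the gear by its boss, carried it over the spigot and turned it about 5° to line up with the dowels. I lowered it with gentle pressure; readings reached only about 16 N above the hanging weight. Then I let go and backed the arm away.

**Last checks:**
- **Seating:** both dowels fill their holes within about 1–2 px of where a flush gear should appear. A gear resting on the dowel tips would sit about 7 px higher.
- **Centring:** the boss top lies about 5 px (1.5 mm or so) sideways of the prediction, measured by eye.
- **Arm:** it reads about zero force and is clear of everything.

**What disagreed or was not checked:**
- **Tilt:** the tool tilted about 3° while carrying the gear, so my calculation of the gear's pose, which assumes no slip in the fingers, still showed it leaning about 5° just before release. The pictures after release look level, but I did not measure the level to the 1.4° limit.
- **Bystanders:** the arm kept clear of the oil can, spanner and injector. The spanner and injector look undisturbed in the last view, but I did not re-measure any of the three.

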